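Turn the connector tray and slide it into the inspection rails

TASK

Load the blue connector tray into the rails of the inspection stage: it lies the wrong way round, so keep it level, turn it end for end so that its tapered nose leads, and slide it nose first under the rail lips until its two rear ears meet the rail ends. Let go of it there, and leave the cream tray and the spare lens where they are.

Things in the scene. Friction and masses are not known exactly. Their poses are not given: they have to be found in the camera images.
- blue_tray: Light-blue tray of black connectors, loose, 0.25 kg, 130 mm long, walls 18 high. Origin: centre of underside; x to the nose, z up. Body 58 wide; nose tapers to 34 over x=35..65; tail ears x=-65..-50, 92 over both. Grey handle bar over the centre: 70 along x, 14 thick along y, 50-70 above underside; grip it with tips 38+ up to clear the rail lips. Starts about a half turn (+-45 deg) off stage x.
- cream_tray: Cream tray, empty, of exactly the same shape, size and axes as the blue one; loose. Not to be used: leave it where it is.
- stage: Fixed. Origin: bench level under the home tray's origin; x is the slide-in direction. Plate 6 thick, x=-130..120, 130 wide, under the tray. Dark rails x=-50 (open mouth) to 60, inner faces 70 apart, outer 90; lips reach in to y=+-20, 32-37 above bench: handle passes between. Home: tray x along stage x, ears at mouth. Behind: bracket x=83-97, 56 high; black camera to x=224, 102 high. All mm.
- spare_lens: Black spare lens standing on the bench, 48 mm in diameter, 55 mm high, loose. Origin: centre of its underside. Leave it where it is.
There are look-alikes about, which are no part of the job. Of the things like the blue_tray, leave any that is yellow; of the rest the smaller one is meant.

How it is judged:
By the outcome, as a careful person would: the job done as asked, in the order asked, and still so for the second after the job is handed in, with the robot touching nothing.
It also fails if it takes over 42 s, if anything falls off the work surface, if the arm or the gripper's body presses on something with over 40 N, if the wrist force passes 120 N, or if a joint passes its speed limit or range.

ROBOT

A 6-joint arm with a two-finger parallel gripper is mounted at the origin on the work surface. World frame = base frame: x ahead of the robot, y to its left, z up, the work surface at z = 0. Lengths are in m, angles in rad, forces in N, time in s.
With the tool pointing down it reaches from about 0.35 to 0.925 m from the base axis. Payload 6.4 kg.
Tool frame: the origin (TCP) lies at the very end of the fingers, on their centre line; the grasp point (between the pads) lies 19 mm behind it; z points along the fingers, y is the line along which they close (so a half turn about z gives the same grasp; the last joint's range is limited). The gripper opens to 94 mm and grips with 3 to 60 N. Pads are 16 mm wide; open, the fingers measure 119 mm over their backs; the gripper's body (75 mm by 177 mm) begins 78 mm behind the grasp point.
Start: joints at [1.112, 0.245, 1.558, -0, 1.339, -0.174], TCP at [0.183, 0.624, 0.205] pointing down, gripper open.
Joint ranges: [-3.13, 3.13], [-1.02, 2.26], [0.13, 2.54], [-0.95, 4.09], [0.21, 2.88], [-2.74, 2.74]. Speed limits (rad/s): [2.57, 2.57, 3.14, 3.14, 3.14, 3.14].

INTERFACE

Orientations are given as a unit quaternion [x, y, z, w].
In Python, from cell import arm, imaging, job_done gives the robot as it stands. The module is installed in compiled form; this text tells all that it offers.
- The arm moves only by the tool move_arm, never from a script. Its argument "commands" is a list of rows, each a list of 3 entries, a list of its own where there are three numbers: the shift along the world's x, y, z in mm, then the turn, a rotation vector about the world's x, y, z in degrees, then the opening, from 0 (shut) to 1 (fully open). In form: [[[x, y, z], [ax, ay, az], jaw], ...]. A call has 1 to 8 rows; each row is the pose to reach, as a shift and turn from the pose commanded when the call began; what a row does not reach only later rows make up. A row lasts 1/8 s, in which the tool goes at most 62.5 mm and 10.7 degrees, less where a joint would pass 70% of its speed; a pose out of reach is approached as far as the arm can. A call with a gripper value outside its range is refused whole. The fingers move at their own pace and stop on an object; "squeeze" is the grip in N (left out, the last holds). Time passes only in rows, so rows that repeat a pose let the fingers close. It gives the time, the measured TCP pose, the force and the opening at its end, in the units of the state.
- arm.sense(): the state, without advancing time (a new reading comes with each control period).
- imaging.capture(name): name is "scene" or "side" or "wrist"; returns the picture (384x512x3 uint8, red, green, blue); there is no depth.
- imaging.camera_params(name): a dict with "camera_matrix" (3x3 intrinsics, pixels), "distortion" ([k1, k2, p1, p2, k3] as OpenCV has them; the pictures are not rectified), "eye" and "attitude" of the camera in the world; the wrist camera has in their place "T_tool_cam" (4x4, takes a point from camera to tool coordinates, whose origin is the TCP and whose axes are the flange's). Camera axes: x right, y up, looking along -z (the intrinsics and any distortion apply to the point x, -y, -z); pixel columns grow to the right and rows downward; lengths in m; the calibration is good to about 2 mm. A picture is of the moment at which its call begins: read the wrist's pose just before it. camera_params takes no time and is no camera call.
- job_done(): hands the job in, once; it reports no verdict.
The state is a dict: "time_s": time; "joint_positions": joint angles; "joint_velocities": joint speeds; "joint_efforts": joint torques, N m; "position": TCP position; "eef_rot": TCP orientation; "contact_force": force on the tool from outside, world axes, zero at the start; "wrist_torque": the same for the moment, N m; "opening": finger opening in m.
Only numpy, scipy, OpenCV 4.12 (cv2) and the standard library are available. Lean on these libraries where they do the work, as an engineer would, in place of code of your own. Each camera call takes 0.05 s, during which the arm holds its last target. There are 200 camera calls.

## Working session

There is one attempt and no reset: what is moved stays moved. The work goes in short steps, Python scripts to look and compute and a tool call to move; the robot and the scene stay as the last step left them, time stands still between calls to the robot, and variables do not carry over. Pictures are saved under pics/ and viewed, on a budget of 10 in all, crops included, one or two more only if the job needs it, and the job is handed in when it is done.

Besides the shell and the picture viewer there is one more tool, called after ">>>" as name([rows], argument=value, ...), one row to a line, values as JSON. move_arm: Moves the arm, as the interface text tells. Its arguments: {"type":"object","properties":{"commands":{"type":"array"},"squeeze":{"type":"number"}},"required":["commands"]}

```bash
mkdir -p pics
python3 - <<'E'
from cell import arm, imaging
import cv2,numpy as np
for n in("scene","side","wrist"):
    im=imaging.capture(n); cv2.imwrite(f"pics/{n}0.png",im[...,::-1]); print(n,imaging.camera_params(n))
a=cv2.imread("pics/scene0.png");b=cv2.imread("pics/side0.png")
print(arm.sense())
E
```

```text
scene {'camera_matrix': array([[471.63947917,   0.        , 258.8604789 ],
       [  0.        , 471.63947917, 194.7022652 ],
       [  0.        ,   0.        ,   1.        ]]), 'distortion': array([0.00122462, 0.        , 0.        , 0.        , 0.        ]), 'eye': array([0.9184263 , 0.58956659, 0.91955728]), 'attitude': array([0.08124824, 0.33906747, 0.91196644, 0.21621561])}
side {'camera_matrix': array([[416.82812098,   0.        , 252.06504952],
       [  0.        , 416.82812098, 194.42021311],
       [  0.        ,   0.        ,   1.        ]]), 'distortion': array([0.04079721, 0.        , 0.        , 0.        , 0.        ]), 'eye': array([0.44339625, 0.65180361, 0.88790287]), 'attitude': array([-0.02469202,  0.34453016,  0.93383288, -0.09298079])}
wrist {'camera_matrix': array([[278.3851178 ,   0.        , 251.02872446],
       [  0.        , 278.3851178 , 189.87570324],
       [  0.        ,   0.        ,   1.        ]]), 'distortion': array([-0.00425186,  0.        ,  0.        ,  0.        ,  0.        ]), 'T_tool_cam': array([[-1.02508178e-03,  9.60057130e-01,  2.79802
[... 297 characters left out ...]
e_s': 0.15, 'joint_positions': array([ 1.11188893e+00,  2.45637540e-01,  1.55871173e+00, -3.81986246e-05,
        1.33868856e+00, -1.74110560e-01]), 'joint_velocities': array([-0.00142482, -0.00224816, -0.00346395,  0.00090702,  0.00022841,
        0.00104626]), 'joint_efforts': array([ 2.55683572e-04, -4.16267753e+01, -3.14981139e+01,  6.84584957e-02,
        3.15807620e-02, -6.28135308e-05]), 'position': array([0.18243362, 0.623403  , 0.20462077]), 'eef_rot': array([ 1.41913262e-01,  9.89878833e-01, -6.92477269e-04, -2.07244467e-04]), 'contact_force': array([0.37385824, 0.54931123, 0.38044803]), 'wrist_torque': array([ 0.04379886, -0.02640382,  0.01481484]), 'opening': 0.09429697059678777}
```

View pics/scene0.png

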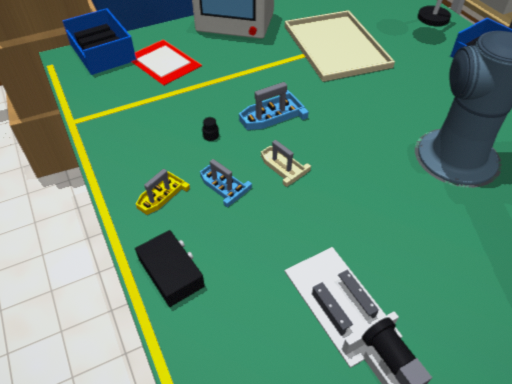

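View pics/side0.png

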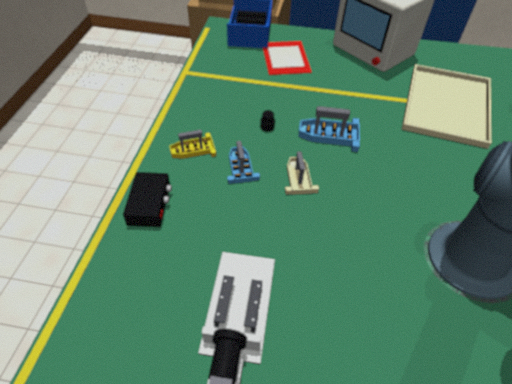

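Candidates for the blue tray (scene pixels):
- (225,182): small blue
- (273,108): larger blue, a look-alike
- (162,190): yellow, to be left
- (285,162): cream, to be left

I choose the small blue at (225,182). The stage is at about (345,310) and the lens at (210,128).

```bash
cat > h.py <<'E'
from cell import arm, imaging
import cv2,numpy as np
from scipy.spatial.transform import Rotation as R
def cam(n,s=None):
    p=imaging.camera_params(n)
    if n=="wrist":
        s=s or arm.sense(); T=np.eye(4);T[:3,:3]=R.from_quat(s["eef_rot"]).as_matrix();T[:3,3]=s["position"]
        T=T@p["T_tool_cam"]; return p["camera_matrix"],p["distortion"],T[:3,:3],T[:3,3]
    return p["camera_matrix"],p["distortion"],R.from_quat(p["attitude"]).as_matrix(),p["eye"]
def onplane(c,uv,z):
    K,d,Rm,t=c; q=cv2.undistortPoints(np.array(uv,float).reshape(-1,1,2),K,d)[:,0]
    r=np.c_[q[:,0],-q[:,1],-np.ones(len(q))]@Rm.T; z=np.broadcast_to(z,len(q))
    return t+r*((z-t[2])/r[:,2])[:,None]
def proj(c,P):
    K,d,Rm,t=c; X=(np.atleast_2d(P)-t)@Rm*[1,-1,-1]
    return cv2.projectPoints(X,np.zeros(3),np.zeros(3),K,d)[0][:,0]
E
python3 - <<'E'
from h import *
for n,u in(("scene",[(225,182),(273,108),(345,310),(285,162),(210,135)]),("side",[(242,165),(330,130),(240,300),(302,180),(267,125)])):
    print(onplane(cam(n),u,0.01).round(3))
a=cv2.imread("pics/scene0.png");b=cv2.imread("pics/side0.png")
A=cv2.resize(a[130:230,130:330],None,fx=4,fy=3.0*4/3,interpolation=3)
cv2.imwrite("pics/crop1.png",A[:, :800])
B=np.hstack([cv2.resize(a[240:384,275:435],(400,360),interpolation=3),cv2.resize(b[240:384,170:330],(400,360),interpolation=3)])
cv2.imwrite("pics/crop2.png",B)
E
```

```text
[[ 0.623 -0.19   0.01 ]
 [ 0.37  -0.402  0.01 ]
 [ 0.546  0.256  0.01 ]
 [ 0.448 -0.184  0.01 ]
 [ 0.588 -0.376  0.01 ]]
[[ 0.621 -0.19   0.01 ]
 [ 0.378 -0.401  0.01 ]
 [ 0.537  0.23   0.01 ]
 [ 0.441 -0.167  0.01 ]
 [ 0.579 -0.383  0.01 ]]
```

View pics/crop1.png

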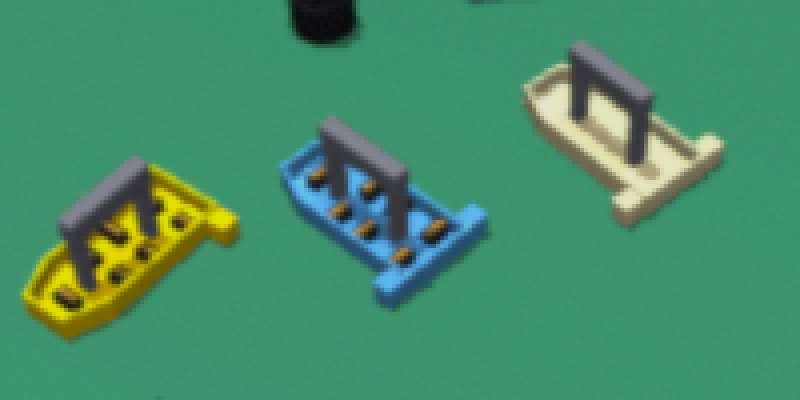

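View pics/crop2.png

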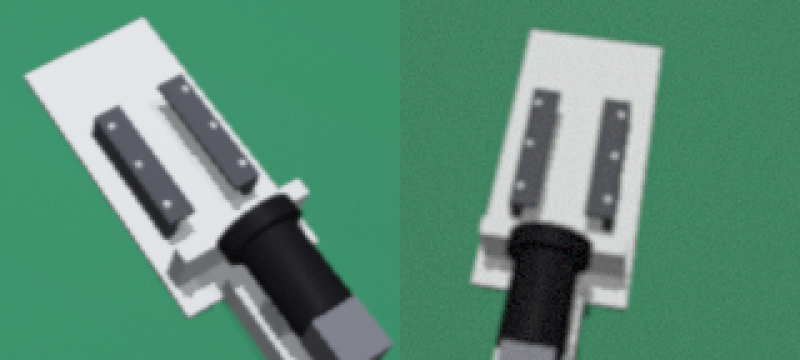

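Run:
```python
from h import *
from scipy.optimize import least_squares
c={n:cam(n) for n in("scene","side")}
h=lambda *p:np.array(p,float)
# stage model pts: plate corners top z6: mouth (-130,+-65), far(120,+-65)
obs=[("scene",(333,246.8),(-130,65)),("scene",(285,270),(-130,-65)),("side",(222,252),(-130,-65)),("side",(274.8,258.8),(-130,65)),("side",(198.8,353.2),(120,-65)),("side",(261.2,363.2),(120,65)),("scene",(350.2,366.8),(120,-65))]
for n,u,m in obs: print(n,m,onplane(c[n],[u],.006).round(4))
for sg in (1,-1):
  def f(p,full=False):
    r=[]
    for n,u,m in obs:
        X=np.array([m[0],m[1]*sg])/1000;C,S=np.cos(p[2]),np.sin(p[2])
        w=[p[0]+C*X[0]-S*X[1],p[1]+S*X[0]+C*X[1],.006]
        r.append(proj(c[n],w)[0]-u)
    return np.ravel(r)
  s=least_squares(f,[.54,.25,1.5]);print(sg,s.x[:2],np.degrees(s.x[2]),s.cost,s.fun.round(1))
k=lambda u:(130+u[0]/4,130+u[1]/4)
a=onplane(c["scene"],[k((328,122)),k((402,172))],.07);print(a,"yaw tail->nose",np.degrees(np.arctan2(*(a[0]-a[1])[[1,0]])),np.linalg.norm(a[0]-a[1]),a.mean(0))
```

```text
scene (-130, 65) [[0.48   0.1069 0.006 ]]
scene (-130, -65) [[0.6106 0.1118 0.006 ]]
side (-130, -65) [[0.6083 0.1113 0.006 ]]
side (-130, 65) [[0.4768 0.1042 0.006 ]]
side (120, -65) [[0.5968 0.3611 0.006 ]]
side (120, 65) [[0.4657 0.3555 0.006 ]]
scene (120, -65) [[0.6026 0.3605 0.006 ]]
1 [0.53841401 0.23821015] 92.37490359229402 4.361375882452451 [ 0.1 -0.6  0.6 -0.6 -0.2 -0.1 -0.9  0.4 -0.7 -0.3 -1.3 -0.3  1.9 -0.8]
-1 [0.56201845 0.22848043] 78.32521412910712 10797.210147939142 [-48.7  13.3  52.6 -22.1  54.1  10.7 -47.2 -13.9  35.    6.2 -82.8 -28.
  33.1 -18.5]
[[ 0.64227781 -0.22095654  0.07      ]
 [ 0.61839207 -0.16014973  0.07      ]] yaw tail->nose -68.55442633767017 0.06532990716430369 [ 0.63033494 -0.19055313  0.07      ]
```

The crop confirms the choice: (225,182) is blue with connectors, with its nose toward the upper left. The stage is at (0.538, 0.238) with yaw 92.4°. The tray is at about (0.63, -0.19) with yaw about -69°. The joint 6 range means I should grip with tool y at about -159° and then turn CCW. I'm moving above the tray.

>>> move_arm([
  [[19, -34, 0], [0, 0, -9.7], 1],
  [[37, -68, 0], [0, 0, -19.4], 1],
  [[56, -102, 0], [0, 0, -29.1], 1],
  [[75, -136, 0], [0, 0, -38.8], 1],
  [[93, -169, 0], [0, 0, -48.5], 1],
  [[112, -203, 0], [0, 0, -58.2], 1],
  [[130, -237, 0], [0, 0, -67.9], 1],
  [[149, -271, 0], [0, 0, -77.6], 1],
])

```text
time_s: 1.15
position: [0.3319, 0.3516, 0.2052]
eef_rot: [0.733, 0.681, -0.0, -0.0]
contact_force: [-0.0, -0.2, 0.4]
opening: 0.0941
```

>>> move_arm([
  [[19, -34, 0], [0, 0, -9.7], 1],
  [[37, -68, 0], [0, 0, -19.4], 1],
  [[56, -102, 0], [0, 0, -29.1], 1],
  [[75, -136, 0], [0, 0, -38.8], 1],
  [[93, -169, 0], [0, 0, -48.5], 1],
  [[112, -203, 0], [0, 0, -58.2], 1],
  [[130, -237, 0], [0, 0, -67.9], 1],
  [[149, -271, 0], [0, 0, -77.6], 1],
])

```text
time_s: 2.15
position: [0.4809, 0.0807, 0.2053]
eef_rot: [0.997, 0.071, -0.0, -0.0]
contact_force: [0.7, 0.6, -0.3]
opening: 0.0942
```

>>> move_arm([
  [[19, -34, 0], [0, 0, -9.7], 1],
  [[37, -68, 0], [0, 0, -19.4], 1],
  [[56, -102, 0], [0, 0, -29.1], 1],
  [[75, -136, 0], [0, 0, -38.8], 1],
  [[93, -169, 0], [0, 0, -48.5], 1],
  [[112, -203, 0], [0, 0, -58.2], 1],
  [[149, -271, 0], [0, 0, -67.9], 1],
  [[149, -271, 0], [0, 0, -77.6], 1],
])

```text
time_s: 3.15
position: [0.6302, -0.1921, 0.2046]
eef_rot: [0.821, -0.571, -0.0, 0.0]
contact_force: [0.3, 1.4, -0.1]
opening: 0.0936
```

Run:
```python
from h import *
s=arm.sense();print(s["time_s"],s["position"],s["joint_positions"],s["contact_force"])
R0=R.from_quat(s["eef_rot"]).as_matrix();print("psi",np.degrees(np.arctan2(R0[1,1],R0[0,1])))
np.save("s1.npy",np.r_[s["position"],s["eef_rot"]])
im=imaging.capture("wrist")[...,::-1].copy();cv2.imwrite("pics/w1.png",im)
```

```text
3.15 [ 0.63021712 -0.19211877  0.20464704] [-4.67515464e-01  2.66323756e-01  1.53389278e+00 -3.03798289e-04
  1.34193469e+00  2.31800704e+00] [ 0.3253463   1.37997301 -0.07888868]
psi -159.59472598885836
```

View pics/w1.png

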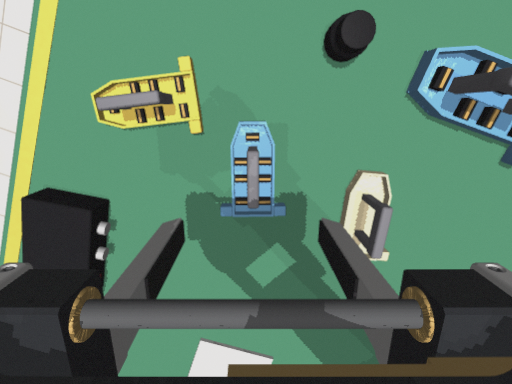

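The wrist picture shows the blue tray at (253,170). Its nose points up at (252,123), its ears are at (221,211) and (286,211), and the handle bar runs from (253,150) to (253,208).

Run:
```python
from h import *
v=np.load("s1.npy");s=dict(position=v[:3],eef_rot=v[3:]);c=cam("wrist",s)
e=onplane(c,[(221,211),(286,211),(252.5,122)],.018);m=e[:2].mean(0);print("ear width",np.linalg.norm(e[0]-e[1]),"len",np.linalg.norm(e[2]-m))
d=(e[2]-m)/np.linalg.norm(e[2]-m);print("yaw ears",np.degrees(np.arctan2(*(e[0]-e[1])[[1,0]])),"axis",np.degrees(np.arctan2(d[1],d[0])),"centre by nose",e[2]-.065*d,"by ears",m+.0575*d)
b=onplane(c,[(253,150),(253,208)],.07);print("bar",np.linalg.norm(b[0]-b[1]),b.mean(0),np.degrees(np.arctan2(*(b[0]-b[1])[[1,0]])))
im=cv2.imread("pics/w1.png");
```

```text
ear width 0.09078738670572421 len 0.12091219224258358
yaw ears 20.344135499466354 axis -68.9066350778802 centre by nose [ 0.62846069 -0.1950482   0.018     ] by ears [ 0.62903212 -0.19652962  0.018     ]
bar 0.0692344960287799 [ 0.62958594 -0.19680585  0.07      ] -69.54017806593129
```

>>> move_arm([
  [[-1, -4, -50], [0, 0, 0], 1],
  [[-1, -4, -100], [0, 0, 0], 1],
  [[-1, -4, -140], [0, 0, 0], 1],
  [[-1, -4, -163], [0, 0, 0], 1],
  [[-1, -4, -163], [0, 0, 0], 1],
  [[-1, -4, -163], [0, 0, 0], 0],
  [[-1, -4, -163], [0, 0, 0], 0],
  [[-1, -4, -163], [0, 0, 0], 0],
], squeeze=40)

```text
time_s: 4.2
position: [0.6294, -0.1936, 0.0439]
eef_rot: [0.824, -0.567, 0.001, -0.0]
contact_force: [-0.5, 0.7, -0.7]
opening: 0.0675
```

>>> move_arm([
  [[0, 0, 0], [0, 0, 0], 0],
  [[0, 0, 0], [0, 0, 0], 0],
  [[0, 0, 0], [0, 0, 0], 0],
])

```text
time_s: 4.58
position: [0.6286, -0.1931, 0.0424]
eef_rot: [0.824, -0.567, -0.0, 0.0]
contact_force: [-0.0, -0.1, -0.5]
opening: 0.0376
```

>>> move_arm([
  [[0, 0, 0], [0, 0, 0], 0],
  [[0, 0, 0], [0, 0, 0], 0],
  [[0, 0, 0], [0, 0, 0], 0],
  [[0, 0, 0], [0, 0, 0], 0],
  [[0, 0, 0], [0, 0, 0], 0],
])

```text
time_s: 5.2
position: [0.6286, -0.1932, 0.0424]
eef_rot: [0.824, -0.567, -0.0, 0.0]
contact_force: [0.3, -0.4, -0.4]
opening: 0.0139
```

>>> move_arm([
  [[0, 0, 40], [0, 0, 0], 0],
  [[0, 0, 90], [0, 0, 0], 0],
  [[-5, 20, 90], [0, 0, 10], 0],
  [[-10, 40, 90], [0, 0, 20], 0],
  [[-17, 65, 90], [0, 0, 30], 0],
  [[-25, 90, 90], [0, 0, 40], 0],
  [[-32, 115, 90], [0, 0, 50], 0],
  [[-40, 140, 90], [0, 0, 60], 0],
])

```text
time_s: 6.2
position: [0.588, -0.0522, 0.132]
eef_rot: [0.997, -0.077, -0.0, -0.0]
contact_force: [-0.0, -0.4, -1.0]
opening: 0.0136
```

>>> move_arm([
  [[-7, 25, 0], [0, 0, 10], 0],
  [[-14, 50, 0], [0, 0, 20], 0],
  [[-21, 75, 0], [0, 0, 30], 0],
  [[-28, 100, 0], [0, 0, 40], 0],
  [[-34, 120, 0], [0, 0, 50], 0],
  [[-40, 135, 0], [0, 0, 60], 0],
  [[-43, 141, 0], [0, 0, 70], 0],
  [[-43, 141, 0], [0, 0, 80], 0],
])

```text
time_s: 7.2
position: [0.5449, 0.0885, 0.132]
eef_rot: [0.813, 0.583, -0.0, -0.0]
contact_force: [0.9, 0.4, -2.6]
opening: 0.0139
```

>>> move_arm([
  [[-2, 5, 0], [0, 0, 10], 0],
  [[-2, 5, 0], [0, 0, 18], 0],
  [[-2, 5, 0], [0, 0, 21.4], 0],
  [[-2, 5, 0], [0, 0, 21.4], 0],
])

```text
time_s: 7.7
position: [0.5433, 0.0929, 0.1321]
eef_rot: [0.693, 0.721, -0.0, -0.0]
contact_force: [0.4, 0.8, -2.2]
opening: 0.0135
```

Run:
```python
from h import *
s=arm.sense();print(s["time_s"],s["position"],s["joint_positions"],s["contact_force"],s["opening"])
R0=R.from_quat(s["eef_rot"]).as_matrix();print("psi",np.degrees(np.arctan2(R0[1,1],R0[0,1])))
np.save("s2.npy",np.r_[s["position"],s["eef_rot"]])
im=imaging.capture("wrist")[...,::-1].copy();cv2.imwrite("pics/w2.png",im)
for n in("scene","side"): cv2.imwrite(f"pics/{n}2.png",imaging.capture(n)[...,::-1])
```

```text
7.7 [0.54326253 0.09291297 0.13207932] [-3.64066068e-02  9.49738224e-02  1.86944694e+00  9.81141426e-05
  1.17788702e+00 -7.55886689e-02] [ 0.39106464  0.82613631 -2.2484494 ] 0.013545961247821137
psi 2.2428154958154147
```

View pics/w2.png

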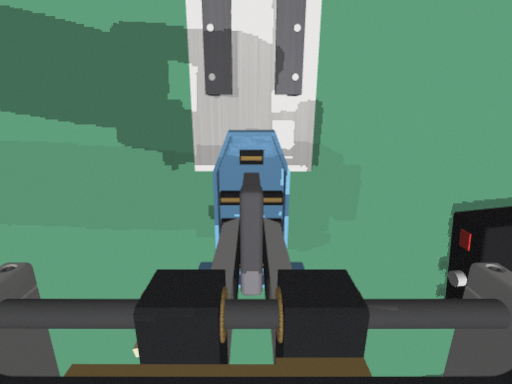

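The wrist picture shows the tray held level, nose leading, in line with the rails. The nose edge is at about (252,131), and the rail mouths are at about (220,94) and (289,94). I'll measure both from this one image.

Run:
```python
from h import *
v=np.load("s2.npy");s=dict(position=v[:3],eef_rot=v[3:]);c=cam("wrist",s)
g=cv2.imread("pics/w2.png").astype(int);dk=g.max(2)<110
br=g.min(2)>120
B=g[...,0]-g[...,2]
for r in range(5,130,15):
    L=g[r].mean(1); 
    # plate edges: first bright-vs-green ; print subpixel gradient peaks
    d=np.gradient(L); pk=[(i,int(d[i])) for i in range(185,330) if abs(d[i])>20 and abs(d[i])==max(abs(d[i-3:i+4]))]
    print(r,pk)
for col in (215,222,282,290):
    d=np.gradient(g[:,col].mean(1));print("col",col,[(i,int(d[i])) for i in range(70,180) if abs(d[i])>20 and abs(d[i])==max(abs(d[i-3:i+4]))])
for r in (140,150,165,180,190,205,210):
    d=np.gradient(B[r].astype(float)); print("blue",r,[(i,int(d[i])) for i in range(195,310) if abs(d[i])>12 and abs(d[i])==max(abs(d[i-3:i+4]))])
d=np.gradient(B[:,235].astype(float));print([(i,int(d[i])) for i in range(110,180) if abs(d[i])>12])
```

```text
5 [(185, 47), (201, -61), (231, 62), (271, -20), (276, -46), (305, 51), (321, -53)]
20 [(186, 50), (202, -57), (231, 58), (276, -38), (305, 60), (320, -48)]
35 [(187, 49), (202, -45), (231, 47), (275, -42), (304, 56), (319, -46)]
50 [(188, 44), (203, -53), (231, 36), (275, -56), (303, 51), (318, -44)]
65 [(189, 41), (204, -42), (232, 34), (275, -49), (303, 49), (317, -45)]
80 [(189, 43), (196, -22), (204, -43), (210, 21), (232, 38), (274, -43), (293, 33), (302, 58), (317, -41)]
95 [(190, 45), (196, -24), (208, -21), (219, 25), (271, 22), (287, -44), (297, 37), (316, -44)]
110 [(191, 66), (196, -24), (271, 23), (295, -20), (315, -38)]
125 [(192, 48), (272, 24), (294, -22), (314, -39)]
col 215 [(78, -20), (96, 40)]
col 222 [(94, 35)]
col 282 [(94, 51), (110, -20), (120, 20), (148, -33), (168, 31)]
col 290 [(95, 61), (149, -22), (158, -32), (165, 32), (171, -41)]
blue 140 [(224, 36), (278, -37)]
blue 150 [(220, 36), (239, -26), (263, 22), (282, -37)]
blue 165 [(215, 34), (287, -29)]
blue 180 [(212, 17), (213, 17), (219, 16), (243, -28), (259, 27), (283, -24), (290, -28)]
blue 190 [(213, 21), (217, -15), (240, -22), (262, 23), (285, 28), (289, -31)]
blue 205 [(213, 19), (214, 19), (239, -27), (263, 25), (289, -17)]
blue 210 [(214, 24), (220, 15), (239, -34), (263, 31), (282, -16), (288, -19)]
[(130, 26), (131, 26)]
```

Run:
```python
from h import *
v=np.load("s2.npy");s=dict(position=v[:3],eef_rot=v[3:]);c=cam("wrist",s)
def mid(r,a,b,z):
    p=onplane(c,[(a,r),(b,r)],z);return p.mean(0),np.linalg.norm(p[0]-p[1])
def line(rows,z,nm):
    M=[];W=[]
    for r,a,b in rows: m,w=mid(r,a,b,z);M.append(m[:2]);W.append(round(w*1000,1))
    M=np.array(M);k=np.polyfit(M[:,1],M[:,0],1);yaw=np.degrees(np.arctan2(1,k[0]));print(nm,"W",W,"yaw",yaw,"x at y=.1,.2:",np.polyval(k,.1),np.polyval(k,.2))
line([(5,201,305),(20,202,305),(35,202,304),(50,203,303),(65,204,303),(80,204,302)],.037,"rail outer")
line([(5,231,276),(20,231,276),(35,231,275),(50,231,275),(65,232,275),(80,232,274)],.037,"rail inner")
line([(5,185,321),(20,186,320),(35,187,319),(50,188,318),(65,189,317),(80,189,317),(95,190,316),(110,191,315),(125,192,314)],.006,"plate")
zt=.132-.042+.018
line([(140,224,278),(150,220,282),(165,215,287),(180,212.5,290)],zt,"nose")
line([(165,215,287),(180,212.5,290),(190,213,289),(205,213.5,289),(210,214,288)],zt,"body")
print("nose tip",onplane(c,[(252,130.5)],zt),"mouth",onplane(c,[(220,94.5),(288,94.5)],.037),"TCP",s["position"])
```

```text
rail outer W [np.float64(89.3), np.float64(89.6), np.float64(89.9), np.float64(89.4), np.float64(89.7), np.float64(90.0)] yaw 92.30035153690801 x at y=.1,.2: 0.5455394762562559 0.5415224468219868
rail inner W [np.float64(38.7), np.float64(39.2), np.float64(38.8), np.float64(39.3), np.float64(39.0), np.float64(38.6)] yaw 92.01397495304995 x at y=.1,.2: 0.5449651349983601 0.5414486372026199
plate W [np.float64(130.1), np.float64(129.9), np.float64(129.6), np.float64(129.4), np.float64(129.1), np.float64(130.9), np.float64(130.7), np.float64(130.4), np.float64(130.2)] yaw 92.29576828599818 x at y=.1,.2: 0.5455850170998919 0.5415759998298378
nose W [np.float64(38.9), np.float64(45.1), np.float64(53.2), np.float64(58.1)] yaw 92.51869111201098 x at y=.1,.2: 0.5436374730247217 0.5392386939357576
body W [np.float64(53.2), np.float64(58.1), np.float64(57.6), np.float64(58.1), np.float64(57.3)] yaw 92.23475937319076 x at y=.1,.2: 0.5434576016661969 0.5395552316620382
nose tip [[0.54186678 0.15817494 0.108     ]] mouth [[0.51123705 0.18473745 0.037     ]
 [0.57449826 0.1871514  0.037     ]] TCP [0.54326253 0.09291297 0.13207932]
```

Tray and rails are aligned at 92.3°, with the tray 2 mm off in x. The remaining travel is about 143 mm. I'll lower it with +2 mm in x, then slide.

>>> move_arm([
  [[2, 0, -40], [0, 0, 0], 0],
  [[2, 0, -70], [0, 0, 0], 0],
  [[2, 0, -82], [0, 0, 0], 0],
  [[2, 0, -82], [0, 0, 0], 0],
  [[1.4, 15, -82], [0, 0, 0], 0],
  [[0.8, 30, -82], [0, 0, 0], 0],
  [[0, 50, -82], [0, 0, 0], 0],
  [[0, 50, -82], [0, 0, 0], 0],
])

```text
time_s: 8.85
position: [0.5434, 0.1446, 0.0506]
eef_rot: [0.692, 0.722, 0.0, 0.0]
contact_force: [0.7, -0.2, -2.3]
opening: 0.0134
```

Run:
```python
from h import *
s=arm.sense();print(s["time_s"],s["position"],s["contact_force"],s["wrist_torque"],s["opening"])
np.save("s3.npy",np.r_[s["position"],s["eef_rot"]])
w=imaging.capture("wrist")[...,::-1];cv2.imwrite("pics/w3.png",w)
b=imaging.capture("side")[...,::-1];a=imaging.capture("scene")[...,::-1]
cv2.imwrite("pics/m3.png",np.hstack([cv2.resize(w[0:300,110:410],(400,400),interpolation=3),cv2.resize(b[190:350,160:320],(400,400),interpolation=3)]))
```

```text
8.85 [0.54342114 0.14464882 0.05063519] [ 0.66648104 -0.23540659 -2.28931625] [-0.03762249  0.10124137  0.04668571] 0.013393491569726213
```

View pics/m3.png

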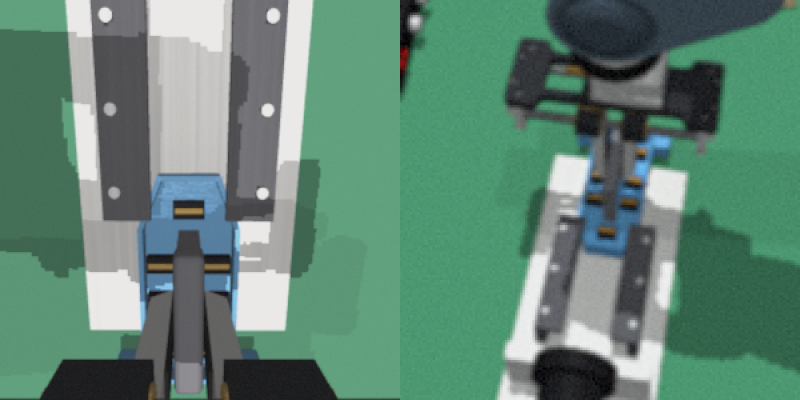

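The picture shows the nose centred between the rails and under the lips, at (190,195) in the left half, with no contact forces. I'll slide on, slowly at the end.

>>> move_arm([
  [[-0.8, 18, 0], [0, 0, 0], 0],
  [[-1.6, 38, -1], [0, 0, 0], 0],
  [[-2.4, 58, -1], [0, 0, 0], 0],
  [[-3, 72, -1], [0, 0, 0], 0],
  [[-3.3, 80, -1], [0, 0, 0], 0],
  [[-3.5, 85, -1], [0, 0, 0], 0],
  [[-3.5, 85, -1], [0, 0, 0], 0],
])

```text
time_s: 9.88
position: [0.5401, 0.2279, 0.0494]
eef_rot: [0.693, 0.721, -0.0, 0.0]
contact_force: [0.4, -0.1, -2.1]
opening: 0.0138
```

>>> move_arm([
  [[0, 1, 0], [0, 0, 0], 0],
  [[0, 2, 0], [0, 0, 0], 0],
  [[0, 3, 0], [0, 0, 0], 0],
  [[0, 3, 0], [0, 0, 0], 0],
])

```text
time_s: 10.38
position: [0.5402, 0.2308, 0.0495]
eef_rot: [0.693, 0.721, 0.0, 0.0]
contact_force: [-0.2, -0.5, -1.3]
opening: 0.0134
```

>>> move_arm([
  [[0, 1, 0], [0, 0, 0], 0],
  [[0, 2, 0], [0, 0, 0], 0],
  [[0, 3, 0], [0, 0, 0], 0],
  [[0, 3, 0], [0, 0, 0], 0],
])

```text
time_s: 10.88
position: [0.5401, 0.2339, 0.0495]
eef_rot: [0.693, 0.721, -0.0, -0.0]
contact_force: [-0.1, -0.3, -1.9]
opening: 0.0138
```

>>> move_arm([
  [[0, 1, 0], [0, 0, 0], 0],
  [[0, 2, 0], [0, 0, 0], 0],
  [[0, 2, 0], [0, 0, 0], 0],
])

```text
time_s: 11.25
position: [0.5401, 0.2359, 0.0494]
eef_rot: [0.693, 0.721, -0.0, -0.0]
contact_force: [-0.1, 0.9, -2.4]
opening: 0.0137
```

>>> move_arm([
  [[0, 0.7, 0], [0, 0, 0], 0],
  [[0, 1.5, 0], [0, 0, 0], 0],
  [[0, 1.5, 0], [0, 0, 0], 0],
])

```text
time_s: 11.62
position: [0.5402, 0.237, 0.0494]
eef_rot: [0.693, 0.721, -0.0, 0.0]
contact_force: [0.2, -1.9, -2.1]
opening: 0.0132
```

>>> move_arm([
  [[0, 0.7, 0], [0, 0, 0], 0],
  [[0, 1.5, 0], [0, 0, 0], 0],
  [[0, 1.5, 0], [0, 0, 0], 0],
])

```text
time_s: 12.0
position: [0.5401, 0.2373, 0.049]
eef_rot: [0.693, 0.721, -0.001, 0.001]
contact_force: [1.4, -5.7, -2.9]
opening: 0.0136
```

Contact: about 6 N in -y with the TCP at y = 0.237, as predicted. I'll lower it onto the plate, keeping a light push.

>>> move_arm([
  [[0, -0.5, -0.7], [0, 0, 0], 0],
  [[0, -0.5, -1.5], [0, 0, 0], 0],
  [[0, -0.5, -2], [0, 0, 0], 0],
  [[0, 0.5, -2], [0, 0, 0], 0],
  [[0, 0.5, -2], [0, 0, 0], 0],
])

```text
time_s: 12.62
position: [0.5404, 0.2372, 0.0485]
eef_rot: [0.693, 0.721, -0.002, 0.001]
contact_force: [-2.8, -12.3, 5.6]
opening: 0.0139
```

Run:
```python
from h import *
s=arm.sense();print(s["time_s"],s["position"],s["contact_force"],s["wrist_torque"],s["opening"])
w=imaging.capture("wrist")[...,::-1]
b=imaging.capture("side")[...,::-1];a=imaging.capture("scene")[...,::-1]
cv2.imwrite("pics/m4.png",np.hstack([cv2.resize(w[0:384,100:420],(360,432),interpolation=3),cv2.resize(b[220:340,160:280],(432,432),interpolation=3)]))
```

```text
12.625 [0.54039451 0.23720107 0.04854571] [ -2.78663416 -12.27210913   5.58711073] [-2.22487361  0.63743978 -0.1166585 ] 0.0138561281736492
```

View pics/m4.png

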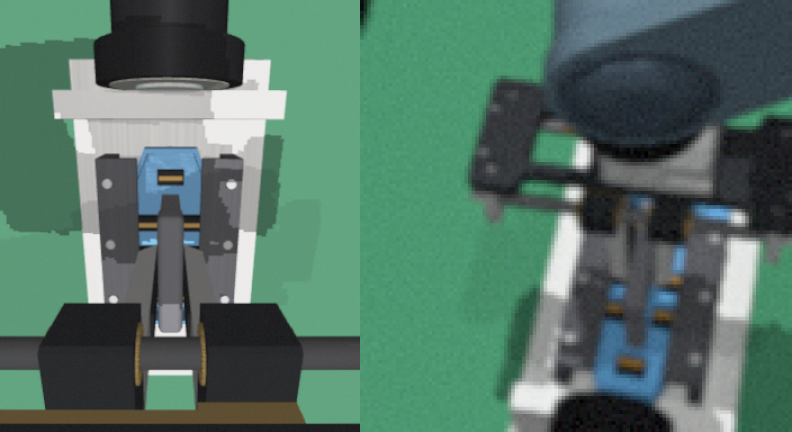

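The picture shows the nose tip just past the far rail ends and the tray straight in the rails. The forces say it is on the plate and against the ears. I'll ease the push, release and rise.

>>> move_arm([
  [[0, -0.5, 0.3], [0, 0, 0], 0],
  [[0, -0.5, 0.3], [0, 0, 0], 0],
  [[0, -0.5, 0.3], [0, 0, 0], 0.6],
  [[0, -0.5, 0.3], [0, 0, 0], 0.6],
  [[0, -0.5, 0.3], [0, 0, 0], 0.6],
  [[0, -0.5, 0.3], [0, 0, 0], 0.6],
  [[0, -0.5, 0.3], [0, 0, 0], 0.6],
], squeeze=20)

```text
time_s: 13.65
position: [0.5401, 0.239, 0.0477]
eef_rot: [0.693, 0.721, 0.0, -0.0]
contact_force: [1.0, -0.2, 0.5]
opening: 0.056
```

>>> move_arm([
  [[0, 0, 20], [0, 0, 0], 0.6],
  [[0, 0, 50], [0, 0, 0], 0.6],
  [[0, 0, 100], [0, 0, 0], 0.6],
  [[0, 0, 150], [0, 0, 0], 0.6],
  [[0, -30, 180], [0, 0, 0], 0.6],
  [[0, -80, 180], [0, 0, 0], 0.6],
  [[0, -100, 180], [0, 0, 0], 0.6],
  [[0, -100, 180], [0, 0, 0], 0.6],
])

```text
time_s: 14.65
position: [0.5401, 0.1382, 0.2282]
eef_rot: [0.694, 0.72, 0.0, -0.0]
contact_force: [-0.2, 0.1, 0.4]
opening: 0.0568
```

Run:
```python
from h import *
s=arm.sense();print(s["time_s"],s["position"],s["contact_force"],s["opening"])
np.save("s5.npy",np.r_[s["position"],s["eef_rot"]])
w=imaging.capture("wrist")[...,::-1];a=imaging.capture("scene")[...,::-1];cv2.imwrite("pics/w5.png",w);cv2.imwrite("pics/a5.png",a)
cv2.imwrite("pics/m5.png",np.hstack([cv2.resize(w[0:300,130:380],(360,432),interpolation=3),cv2.resize(a[220:370,260:410],(432,432),interpolation=3)]))
a0=cv2.imread("pics/scene0.png")
for n,(x,y,X,Y) in dict(cream=(255,138,315,188),lens=(198,112,224,144)).items(): print(n,np.abs(a[y:Y,x:X].astype(int)-a0[y:Y,x:X]).mean())
```

```text
14.65 [0.54014345 0.13822011 0.22821328] [-0.21582385  0.07267223  0.3509972 ] 0.05675025198200493
cream 26.34
lens 6.412259615384615
```

View pics/m5.png

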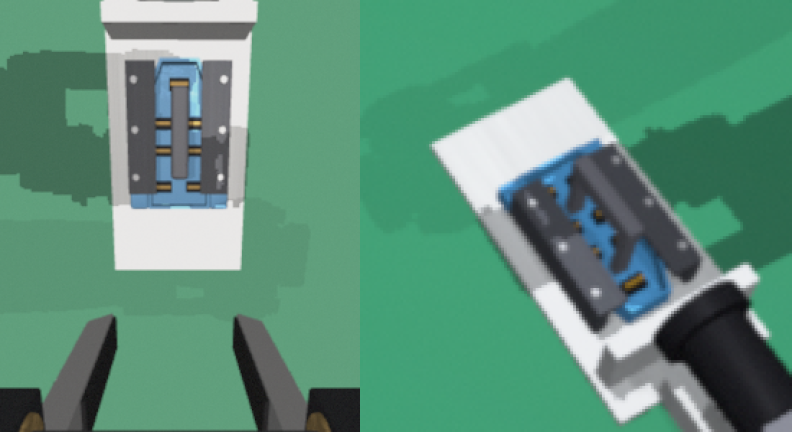

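Run:
```python
from h import *
v=np.load("s5.npy");s=dict(position=v[:3],eef_rot=v[3:]);c=cam("wrist",s)
g=cv2.imread("pics/w5.png").astype(int);B=(g[...,0]-g[...,2]).astype(float);L=g.mean(2)
def sub(d,a,b):
    i=np.arange(a,b);w=np.maximum(abs(d[a:b])-8,0);return (i*w).sum()/w.sum()
ys=[]
for col in (226,230,235,275,280,284):
    d=np.gradient(B[:,col]);print(col,[(i,int(d[i])) for i in range(115,160) if abs(d[i])>12])
# predicted rows: rail mouth lip front z=.037, ear tail edge z=.024 and .006, if mouth at measured stage
th=np.radians(92.3);o=np.array([.5399,.237])
for nm,x,y,z in(("mouth top",-50,30,37),("ear front top",-50,44,24),("tail top",-65,40,24),("tail top",-65,-40,24),("tail bot",-65,40,6),("nose",65,0,24)):
    w=[*(o+np.array([np.cos(th)*x-np.sin(th)*y,np.sin(th)*x+np.cos(th)*y])/1000),z/1000];print(nm,proj(c,w)[0].round(1))
cv2.imwrite("pics/a5b.png",cv2.resize(cv2.hconcat([cv2.imread("pics/scene0.png")[70:220,120:320],cv2.imread("pics/a5.png")[70:220,120:320]]),(800,300)))
```

```text
226 [(134, 34), (135, 26), (144, -38), (145, -28)]
230 [(133, 13), (134, 33), (135, 25), (144, -37), (145, -28)]
235 [(134, 26), (135, 21), (144, -33), (145, -33)]
275 [(134, 29), (135, 24), (143, -17), (144, -36), (145, -21)]
280 [(133, 13), (134, 32), (135, 25), (144, -42), (145, -37)]
284 [(134, 32), (135, 25), (144, -43), (145, -38)]
mouth top [230.4 134. ]
ear front top [220.7 133.3]
tail top [224.  144.4]
tail top [282.5 144.2]
tail bot [225.1 142.9]
nose [253.1  38.7]
```

View pics/a5b.png

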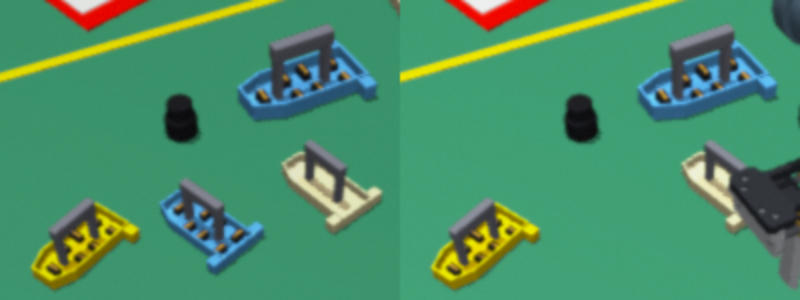

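The cream tray and the lens have not moved; only the gripper hides part of the cream tray. The ears' rear edge measures row 144.5 against 144.4 predicted for a seated tray. I'm handing in.

```bash
python3 -c "
from cell import job_done
print(job_done())"
```

```text
the job is handed in; nothing more can be done
None
```

The small blue tray is in the stage rails, nose first, with its ears against the rail ends. I gripped it by its handle bar, lifted it level, turned it about 161° and slid it under the lips until the ears met the rail ends. I then set it on the plate, let go and moved the gripper clear, at about 14.7 s of the 42 s allowed.

- **Seating:** in the last wrist picture both ears are flush with the rail ends. Their rear edge is at pixel row 144.5, against 144.4 predicted for a seated tray.
- **Forces:** the wrist force stayed at about 14 N or less in every reading, and was about zero after release.
- **Cream tray and lens:** both are where they started. The simple image comparison disagreed for the cream tray (26, against 6 for the lens), because the gripper hid part of it in that picture. What could be seen of it matched its starting place.

I viewed 9 pictures.

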